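# Compress a valve spring in the bench lever press and hold it

### The arm

A 7-joint arm with a two-finger parallel gripper is mounted at the origin on the work surface. World frame = base frame: x ahead of the robot, y to its left, z up, the work surface at z = 0. Lengths are in m, angles in rad, forces in N, time in s.
With the tool pointing down it reaches from about 0.4 to 0.925 m from the base axis. Payload 5.6 kg.
Tool frame: the origin (TCP) lies between the finger pads; the fingertips stand 11 mm ahead of it and the grasp point (between the pads) lies 8 mm behind it; z points along the fingers, y is the direction in which the jaws open and shut (so a half turn about z gives the same grasp; the last joint's range is limited). The gripper opens to 85 mm and grips with 20 to 120 N. Pads are 22 mm wide; open, the fingers measure 114 mm over their backs; the gripper's body (76 mm by 85 mm) begins 54 mm behind the grasp point. The pads swing forward as they close: fully open they stand 13 mm farther back than shut.
Start: joints at [1.205, 0.468, -0.012, 1.603, 0.006, 1.071, -0.056], TCP at [0.206, -0.616, 0.242] pointing down, gripper open.
Joint ranges: [-2.53, 2.53], [-0.31, 2.02], [-1.57, 1.55], [0.28, 2.44], [-1.29, 4.43], [0.15, 1.84], [-2.92, 2.92]. Speed limits (rad/s): [2.57, 2.57, 3.14, 3.14, 3.14, 3.14, 3.14].

### API

Orientations are given as a unit quaternion [x, y, z, w].
In Python, from bench import bot gives the robot as it stands. The module is installed in compiled form; this text tells all that it offers.
- The arm moves only by the tool move_arm, never from a script. Its argument "increments" is a list of rows, each an object of numbers: "x", "y", "z": the shift along the world's x, y, z in mm; "turn": the turn about the world's z in rad; "hand": the opening in per cent of the stroke, from 0 (shut) to 100 (fully open). A call has exactly 10 rows; each row shifts and turns the commanded pose from where the row before left it; what a row does not reach is not made up. A row lasts 1/12 s, in which the tool goes at most 41.7 mm and 7.16 degrees, less where a joint would pass 70% of its speed; a pose out of reach is approached as far as the arm can. A call is refused whole if a number of a shift passes 41.7 or a number of a turn 0.125, either way. A call with a gripper value outside its range is refused whole. The fingers move at their own pace and stop on an object; "force" is the grip in N (left out, the last holds). Time passes only in rows, so rows that do not move let the fingers close, or fill a call up. It gives the time, the measured TCP pose, the force and the opening at its end, in the units of the state.
- bot.read_state(): the state, without advancing time (a new reading comes with each control period).
- bot.grab_frame(name): name is "side" or "top"; returns a dict with "frame" (400x640x3 uint8, blue, green, red), "fx", "fy", "cx", "cy" (pixels), "position" and "rotation" of the camera in the world. Camera axes: x right, y down, z forward; pixel columns grow to the right and rows downward; lengths in m; the calibration is good to about 2 mm. A picture is of the moment at which its call begins. There is no depth.
- bot.hand_in(): hands the job in, once; it reports no verdict.
The state is a dict: "clock": time; "joint_positions": joint angles; "qvel": joint speeds; "tau": joint torques, N m; "tcp_pos": TCP position; "tcp_rot": TCP orientation; "ft_force": force on the tool from outside, world axes, zero at the start; "torque": the same for the moment, N m; "grip_width": finger opening in m.
Only numpy, scipy, OpenCV 4.12 (cv2) and the standard library are available. Lean on these libraries where they do the work, as an engineer would, in place of code of your own. Each camera call takes 0.05 s, during which the arm holds its last target. There are 200 camera calls.

### The job

The mower engine's cylinder head stands between the guide rails of the bench lever press: slide it along the rails under the press arm until it is fully home against the end stop, with the press lever left up. Then bring the lever down by its rubber grip until the lever is level, so that the foot squeezes the valve spring about 8 mm - not on down until the coils close up - and finish while still holding it there, so that a helper can pick out the keepers. Leave the other things on the bench where they are.

Things in the scene. Friction and masses are not known exactly. Their poses are not given: they have to be found in the camera images.
- press: bench lever press of grey iron, bolted to the bench. Origin on the bench top straight below the ram's axis; x runs along the guide rails towards the end stop, y to the column, z up. Base plate 12 mm thick, x -165 to 75, y -55 to 110 mm. Two steel guide rails, x -165 to 50 mm, inner faces at y = -36.5 and +36.5, 8 mm wide, tops at z = 20 mm. Column x -28 to 28, y 47 to 97 mm
- end_stop (a point): middle of the near face of the end stop, a 26 mm tall steel bar across the far end of the rails: x = 25 mm in the press's frame, 25 mm above the bench. The head is home when its far face touches it
- press_arm (a point): on the ram's axis at the underside of the overhanging press arm, 127 mm above the bench (x = y = 0 in the press's frame). The arm is 38 mm thick (its top at 165 mm), x -20 to 20 mm, y -21 to 94 mm. The lever pivot's cheeks and the ram's top stand above it, to 235 mm
- foot (a point): centre of the underside of the ram's forked steel foot, 26 mm (x) by 24 mm (y), on the ram's axis; 98 mm above the bench while the lever is up. It only moves up and down, driven by the lever
- lever_pivot (a point): the lever's hinge, a pin through two cheeks on top of the column: x = 0, y = 60, z = 200 mm in the press's frame; the hinge axis runs along the press's x. From here the dark steel lever (16 mm wide, 22 mm tall) reaches over the ram in the press's -y direction
- press_lever (a joint): lever angle: 0 = up at rest, handle end 0.253 rad above level; grows as the handle goes down; 0.253 = level; 0.335 = end of travel. The foot goes down about 5.9 mm per 0.1 rad: it meets the retainer at about 0.118 and has squeezed the spring 8 mm at level. A return spring lifts it when let go. Push at the grip: 2 to 3 N free, about 7 N as the foot meets the retainer, 13 N at level
- lever_grip (a point): centre of the lever's black rubber grip, a round bar 26 mm thick and 112 mm long (56 mm either way) along the lever at its free end, 270 mm from the pivot; 268 mm above the bench while up, 200 mm at level. It moves on an arc about the pivot. Free to pinch from above with the fingers either side, or to push down
- inlet_flange (a point): centre of the cylinder head's inlet flange: an upright aluminium plate 14 mm thick (x), 40 mm wide (y), 36 mm tall on a short neck at the head's near end, dark port in its flat near face; 44 mm above the bench, free at its sides. Axes as the head's: x towards the end stop (parallel to the press's x), z up. With the head home it is at x = -96 mm in the press's frame
- head_centre (a point): centre of the finned aluminium block of the cylinder head (loose, 0.7 to 1 kg), 34 mm above the bench. Block 90 (x) by 70 (y) by 44 mm tall, standing on the base plate between the rails, 1.5 mm of play each side. The flange is 76 mm nearer. Two valve springs in line on top, 20 mm before and 20 mm beyond the centre; two 21 mm studs on its -y side
- far_retainer (a point): centre of the top of the far valve spring's round steel retainer (the one farther from the flange), 26 mm across, 91 mm above the bench while not squeezed; the valve stem stands 5 mm proud of it. With the head home it is straight under the foot, 7 mm below it
- retainer (a joint): how far the far retainer has been pressed down (m): 0 = free; 0.008 = wanted; 0.0125 = coils closed up. The spring pushes back with 21 N at first and 3 N more per mm
- dish: round steel parts dish, 104 mm across and 24 mm tall, with keepers in it; origin at the centre of its underside; leave alone
- spark_plug: spark plug lying on the bench beside the press, about 85 mm long, 21 mm thick; leave alone
- wrench: steel combination wrench, 170 mm long, lying flat beyond the press's end stop; leave alone
- rocker_cover: aluminium rocker cover, 100 x 78 x 41 mm; leave alone
- oil_bottle: black oil bottle, 68 mm across, 190 mm tall; leave alone
- piston: aluminium piston, 65 mm across, 54 mm tall; leave alone
- gasket_box: flat carton, 130 x 90 x 30 mm; leave alone
- screwdriver: black screwdriver, 200 mm long; leave alone
Mind the look-alikes: they are no part of the job. What is shaped like the part that bears inlet_flange but blue is not meant.

How it is judged:
By the outcome, as a careful person would: the job done as asked, in the order asked, and still so for the second after the job is handed in, while the arm keeps its last pose, push and grip.
It also fails if it takes over 48 s, if anything falls off the work surface, if the arm or the gripper's body presses on something with over 40 N, if the wrist force passes 120 N, or if a joint passes its speed limit or range.

## Working session

There is one attempt and no reset: what is moved stays moved. The work goes in short steps, Python scripts to look and compute and a tool call to move; the robot and the scene stay as the last step left them, time stands still between calls to the robot, and variables do not carry over. Pictures are saved under pics/ and viewed, about 8 in all and at most 12, crops included, and the job is handed in when it is done.

Besides the shell and the picture viewer there is one more tool, called after "Call:" as a command line: name --argument value ..., lists and objects as JSON in quotes. move_arm: Moves the arm, as the interface text tells. Its arguments: {"type":"object","properties":{"increments":{"type":"array","items":{"type":"object","properties":{"x":{"type":"number"},"y":{"type":"number"},"z":{"type":"number"},"turn":{"type":"number"},"hand":{"type":"number"}}}},"force":{"type":"number"}},"required":["increments"]}

```bash
mkdir -p pics
cat > h.py <<'E'
import numpy as np, cv2
from bench import bot
def grab(n,save=None):
    f=bot.grab_frame(n)
    if save: cv2.imwrite(f'pics/{save}.png',f['frame'])
    return f
def ray(f,u,v):
    d=np.array([(u-f['cx'])/f['fx'],(v-f['cy'])/f['fy'],1.])
    return np.array(f['position']),np.array(f['rotation'])@d
def onz(f,u,v,z):
    p,d=ray(f,u,v); return p+d*(z-p[2])/d[2]
def proj(f,P):
    c=np.array(f['rotation']).T@(np.array(P)-np.array(f['position'])); return [round(float(f['fx']*c[0]/c[2]+f['cx'])),round(float(f['fy']*c[1]/c[2]+f['cy']))]
E
python3 - <<'E'
from h import *
for n in ('top','side'):
    f=grab(n,n+'0'); print(n,f['fx'],f['cx'],f['cy'],f['position'],np.round(f['rotation'],3).tolist())
s=bot.read_state(); print(s)
E
```

```text
top 374.05331965536243 317.44734865434685 204.79142794488868 [0.35364527 0.04684874 1.18992643] [-0.704, 0.705, -0.062, 0.065]
side 367.16506826516303 315.22036263308377 196.6979262022318 [0.48267914 0.92791747 0.72051828] [-0.016, 0.876, -0.482, 0.022]
{'clock': 0.1, 'joint_positions': array([ 1.20499052,  0.46826717, -0.01159779,  1.60348609,  0.00599899,
        1.0714181 , -0.05628692]), 'qvel': array([-0.00123696, -0.00163038, -0.00171527, -0.00235927, -0.00086486,
       -0.00152393,  0.00013276]), 'tau': array([ 7.22221175e-04, -5.33516943e+01,  2.13905732e-02, -2.51963389e+01,
        1.15173147e-02,  4.32125133e-03,  1.53210675e-05]), 'tcp_pos': array([ 0.20598859, -0.6160083 ,  0.24146662]), 'tcp_rot': array([ 9.87007056e-01,  1.60675060e-01, -1.80140965e-04, -7.50876321e-04]), 'ft_force': array([-0.36126199,  0.50472788,  0.51130502]), 'torque': array([ 0.02504448,  0.02086528, -0.07606179]), 'grip_width': 0.08557138089398536}
```

View pics/top0.png

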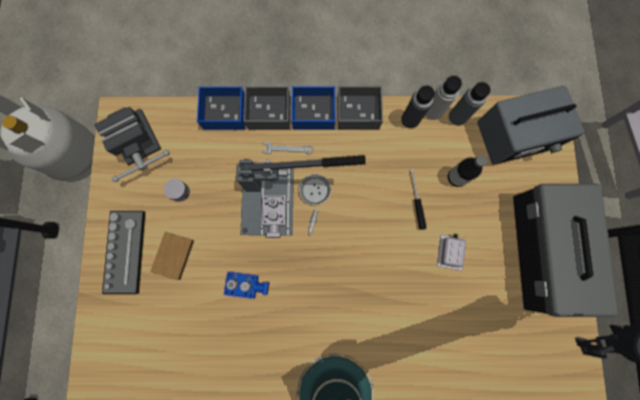

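View pics/side0.png

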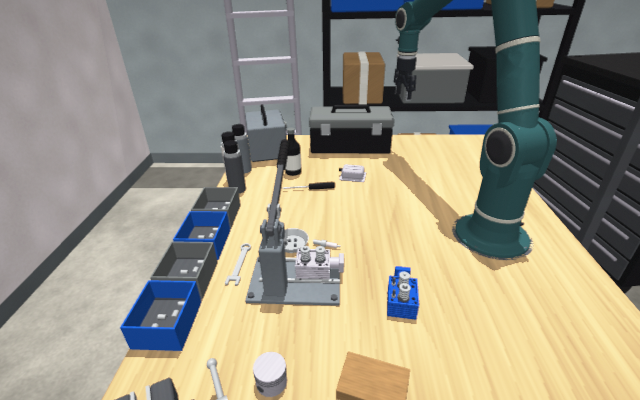

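The top view (up = world +x, left = +y) shows the press at (265,200), lever going right to the black grip (345,160). There are two candidates for the head. The silver finned one stands between the rails at (273,215) with its flange at (274,235). The blue one lies on the bench at (245,286) and is the look-alike. I'll confirm in an enlarged crop.

Run:
```python
from h import *
t=cv2.imread('pics/top0.png')[140:245,225:375]; s=cv2.imread('pics/side0.png')[130:310,235:355]
a=cv2.resize(t,None,fx=5,fy=5,interpolation=cv2.INTER_CUBIC); cv2.imwrite('pics/c1.png',a)
b=cv2.resize(s,None,fx=3.3,fy=3.3,interpolation=cv2.INTER_CUBIC); cv2.imwrite('pics/c2.png',b)
```

```text
(no output)
```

View pics/c1.png

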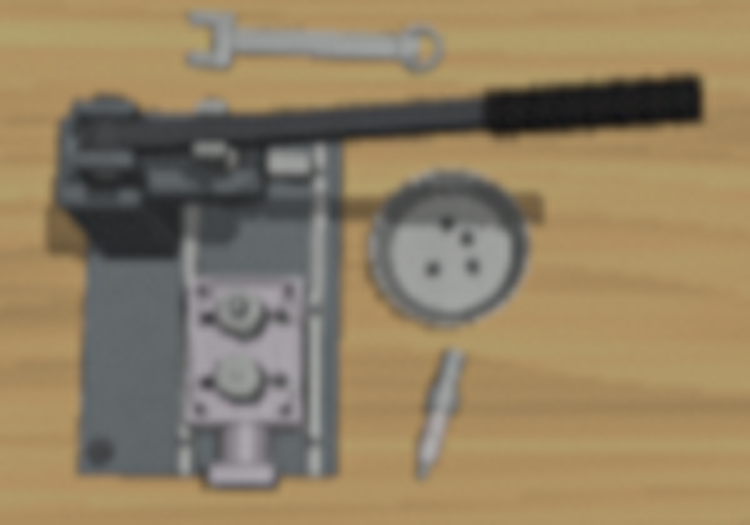

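View pics/c2.png

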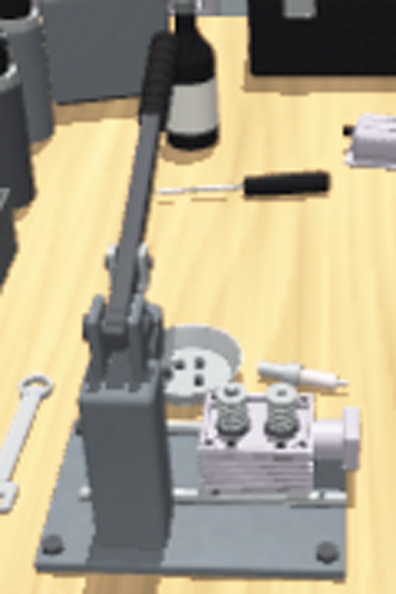

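The crop confirms it: the silver head is between the rails with its flange at the near end, and the blue one is the look-alike. The lever is up and the grip is clear of its surroundings.

Run:
```python
from h import *
f=grab('top')
T=lambda u,v,z:onz(f,225+u/5,140+v/5,z)
nl,nr=T(78,475,.012),T(338,475,.012)
print('plate',nl,nr,np.linalg.norm(nl-nr))
yv=(nl-nr)/np.linalg.norm(nl-nr); yaw=np.arctan2(-yv[0],yv[1]); print('yaw plate',yaw)
# rails tops z=.02, centerlines
for a,b in (((190,205),(185,472)),((319,145),(316,472))):
    A,B=T(*a,.02),T(*b,.02); d=A-B; print('rail',A,B,np.arctan2(d[1],d[0]))
c=[T(*p,.056) for p in ((187,277),(303,275),(190,423),(300,422))]
print('block',np.mean(c,0)); 
for p in c: print(p)
print('flange',T(203,466,.062),T(278,464,.062),T(203,487,.062),T(278,487,.062))
g0,g1=T(485,110,.254),T(702,98,.282)
print('grip',T(594,104,.268),g0,g1,'lever dir',np.arctan2((g1-g0)[0],-(g1-g0)[1]))
# lateral across two views: grip centre from side view
s=grab('side')
q=[T(594,104,.268)]
print([proj(s,p) for p in q])
print('ret',T(240,308,.094),T(240,375,.094))
```

```text
Traceback (most recent call last):
  File "h.py", line 11, in onz
    p,d=ray(f,u,v); return p+d*(z-p[2])/d[2]
        ~~~^^^^^^^
  File "h.py", line 9, in ray
    return np.array(f['position']),np.array(f['rotation'])@d
                                   ~~~~~~~~~~~~~~~~~~~~~~~^~
ValueError: matmul: Input operand 1 has a mismatch in its core dimension 0, with gufunc signature (n?,k),(k,m?)->(n?,m?) (size 3 is different from 4)
```

```bash
sed -i "s/np.array(f\['rotation'\])/R.from_quat(f['rotation']).as_matrix()/; 1a from scipy.spatial.transform import Rotation as R" h.py
cat > m.py <<'E'
from h import *
f=grab('top')
T=lambda u,v,z:onz(f,225+u/5,140+v/5,z)
np.set_printoptions(precision=4,suppress=True)
nl,nr=T(78,475,.012),T(338,475,.012)
print('plate',nl,nr,np.linalg.norm(nl-nr))
yv=(nl-nr)/np.linalg.norm(nl-nr); yaw=np.arctan2(-yv[0],yv[1]); print('yaw plate',yaw)
for a,b in (((190,205),(185,472)),((319,145),(316,472))):
    A,B=T(*a,.02),T(*b,.02); d=A-B; print('rail',A,B,np.arctan2(d[1],d[0]))
c=[T(*p,.056) for p in ((187,277),(303,275),(190,423),(300,422))]
print('block',np.mean(c,0)); 
for p in c: print(p)
print('flange',T(203,466,.062),T(278,464,.062),T(203,487,.062),T(278,487,.062))
g0,g1=T(485,110,.254),T(702,98,.282)
print('grip',T(594,104,.268),g0,g1,'lever dir',np.arctan2((g1-g0)[0],-(g1-g0)[1]))
s=grab('side')
print([proj(s,p) for p in (g0,T(594,104,.268),g1)])
print('ret',T(240,308,.094),T(240,375,.094))
E
python3 m.py
```

```text
plate [0.471  0.2943 0.012 ] [0.4708 0.1301 0.012 ] 0.1642137964364872
yaw plate -0.0007565888963341096
rail [0.6442 0.2268 0.02  ] [0.472  0.2255 0.02  ] 0.007464395995498218
rail [0.684  0.1443 0.02  ] [0.4719 0.1433 0.02  ] 0.004475293646767745
block [0.5443 0.1851 0.056 ]
[0.5894 0.2219 0.056 ]
[0.5906 0.1501 0.056 ]
[0.4983 0.2177 0.056 ]
[0.4989 0.1506 0.056 ]
flange [0.4714 0.2083 0.062 ] [0.4726 0.1629 0.062 ] [0.4587 0.208  0.062 ] [0.4586 0.1627 0.062 ]
grip [ 0.6355 -0.0169  0.268 ] [0.6366 0.0388 0.254 ] [ 0.6342 -0.0704  0.282 ] lever dir -0.021611470392030572
[[279, 166], [282, 153], [284, 141]]
ret [0.5626 0.1839 0.094 ] [0.5221 0.1831 0.094 ]
```

Press yaw is about 0, with its origin at (0.636, 0.185). The flange's near face is at x≈0.458, y≈0.185, and the head needs to slide about 73 mm. I'll push the flange with shut fingers, jaws along x, which is also the orientation I need for the lever.

Call:
move_arm --increments '[{"x":20,"y":35,"z":0,"turn":0.12,"hand":0},{"x":20,"y":35,"turn":0.12,"hand":0},{"x":20,"y":35,"turn":0.12,"hand":0},{"x":20,"y":35,"turn":0.12,"hand":0},{"x":20,"y":35,"turn":0.12,"hand":0},{"x":20,"y":35,"turn":0.12,"hand":0},{"x":20,"y":35,"turn":0.12,"hand":0},{"x":20,"y":35,"turn":0.12,"hand":0},{"x":20,"y":35,"turn":0.12,"hand":0},{"x":20,"y":35,"turn":0.12,"hand":0}]'

```text
invalid input
```

Call:
move_arm --increments '[{"x":0,"y":40,"turn":0.05,"hand":0},{"x":0,"y":40,"hand":0},{"x":0,"y":40,"hand":0},{"x":0,"y":40,"hand":0},{"x":0,"y":40,"hand":0},{"x":0,"y":40,"hand":0},{"x":0,"y":40,"hand":0},{"x":0,"y":40,"hand":0},{"x":0,"y":40,"hand":0},{"x":0,"y":40,"hand":0}]'

```text
invalid input
```

Call:
move_arm --increments '[{"x":20,"y":35,"z":0,"turn":0.12,"hand":0},{"x":20,"y":35,"z":0,"turn":0.12,"hand":0},{"x":20,"y":35,"z":0,"turn":0.12,"hand":0},{"x":20,"y":35,"z":0,"turn":0.12,"hand":0},{"x":20,"y":35,"z":0,"turn":0.12,"hand":0},{"x":20,"y":35,"z":0,"turn":0.12,"hand":0},{"x":20,"y":35,"z":0,"turn":0.12,"hand":0},{"x":20,"y":35,"z":0,"turn":0.12,"hand":0},{"x":20,"y":35,"z":0,"turn":0.12,"hand":0},{"x":20,"y":35,"z":0,"turn":0.12,"hand":0}]' --force 40

```text
clock: 1.08
tcp_pos: [0.4067, -0.2647, 0.2426]
tcp_rot: [0.722, 0.692, -0.0, 0.0]
ft_force: [1.3, -0.6, -0.4]
grip_width: -0.0
```

Call:
move_arm --increments '[{"x":2,"y":41,"z":0,"turn":0.04,"hand":0},{"x":2,"y":41,"z":0,"turn":0,"hand":0},{"x":2,"y":41,"z":0,"turn":0,"hand":0},{"x":2,"y":41,"z":0,"turn":0,"hand":0},{"x":2,"y":41,"z":0,"turn":0,"hand":0},{"x":2,"y":41,"z":0,"turn":0,"hand":0},{"x":0,"y":41,"z":0,"turn":0,"hand":0},{"x":0,"y":41,"z":0,"turn":0,"hand":0},{"x":0,"y":41,"z":0,"turn":0,"hand":0},{"x":0,"y":41,"z":0,"turn":0,"hand":0}]'

```text
clock: 1.92
tcp_pos: [0.4178, 0.1453, 0.2426]
tcp_rot: [0.71, 0.704, 0.0, 0.001]
ft_force: [0.2, 0.1, 0.0]
grip_width: 0.0001
```

Call:
move_arm --increments '[{"x":0,"y":40,"z":0,"turn":0,"hand":0},{"x":0,"y":0,"z":-30,"turn":0,"hand":0},{"x":0,"y":0,"z":-30,"turn":0,"hand":0},{"x":0,"y":0,"z":-30,"turn":0,"hand":0},{"x":0,"y":0,"z":-30,"turn":0,"hand":0},{"x":0,"y":0,"z":-30,"turn":0,"hand":0},{"x":0,"y":0,"z":-30,"turn":0,"hand":0},{"x":0,"y":0,"z":-15,"turn":0,"hand":0},{"x":0,"y":0,"z":0,"turn":0,"hand":0},{"x":0,"y":0,"z":0,"turn":0,"hand":0}]'

```text
clock: 2.75
tcp_pos: [0.4177, 0.1837, 0.047]
tcp_rot: [0.71, 0.704, -0.001, -0.0]
ft_force: [0.0, 0.5, 0.5]
grip_width: 0.0001
```

Run:
```python
from h import *
a=grab('top')['frame'][140:280,205:365]; b=grab('side')['frame'][200:320,220:440]
a=cv2.resize(a,(480,420)); b=cv2.resize(b,(770,420))[:, :320+0] if 0 else cv2.resize(b,None,fx=1.45,fy=1.45)
c=np.zeros((600,490,3),np.uint8); c[:420,:480]=a; c[422:422+b.shape[0],:b.shape[1]]=b[:178]
cv2.imwrite('pics/p3.png',c)
```

```text
(no output)
```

View pics/p3.png

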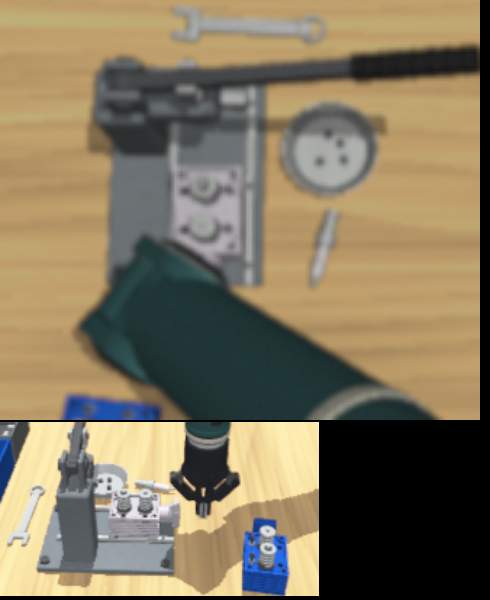

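The shut fingers stand in front of the silver head's flange, low enough and centred. I'll start pushing.

Call:
move_arm --increments '[{"x":10,"y":1,"z":4,"turn":0,"hand":0},{"x":6,"y":0,"z":0,"turn":0,"hand":0},{"x":5,"y":0,"z":0,"turn":0,"hand":0},{"x":5,"y":0,"z":0,"turn":0,"hand":0},{"x":5,"y":0,"z":0,"turn":0,"hand":0},{"x":5,"y":0,"z":0,"turn":0,"hand":0},{"x":5,"y":0,"z":0,"turn":0,"hand":0},{"x":5,"y":0,"z":0,"turn":0,"hand":0},{"x":5,"y":0,"z":0,"turn":0,"hand":0},{"x":5,"y":0,"z":0,"turn":0,"hand":0}]'

```text
clock: 3.68
tcp_pos: [0.4704, 0.1846, 0.051]
tcp_rot: [0.709, 0.705, -0.003, -0.002]
ft_force: [-11.8, -0.1, 9.9]
grip_width: -0.0002
```

Call:
move_arm --increments '[{"x":5,"y":0,"z":0,"turn":0,"hand":0},{"x":5,"y":0,"z":0,"turn":0,"hand":0},{"x":5,"y":0,"z":0,"turn":0,"hand":0},{"x":5,"y":0,"z":0,"turn":0,"hand":0},{"x":4,"y":0,"z":0,"turn":0,"hand":0},{"x":3,"y":0,"z":0,"turn":0,"hand":0},{"x":3,"y":0,"z":0,"turn":0,"hand":0},{"x":2,"y":0,"z":0,"turn":0,"hand":0},{"x":0,"y":0,"z":0,"turn":0,"hand":0},{"x":0,"y":0,"z":0,"turn":0,"hand":0}]'

```text
clock: 4.52
tcp_pos: [0.5032, 0.1847, 0.051]
tcp_rot: [0.71, 0.705, -0.002, -0.001]
ft_force: [-8.3, 1.1, 7.2]
grip_width: -0.0001
```

Run:
```python
from h import *
f=grab('top'); s=grab('side')
a=cv2.resize(f['frame'][145:245,225:325],None,fx=4,fy=4,interpolation=cv2.INTER_CUBIC); b=cv2.resize(s['frame'][215:315,240:360],None,fx=3.3,fy=3.3,interpolation=cv2.INTER_CUBIC)
c=np.zeros((400,800,3),np.uint8); c[:,:400]=a; c[:330,402:798]=b[:,:396]
cv2.imwrite('pics/p4.png',c)
print('foot',proj(s,(.636,.185,.098)),'ret home',proj(s,(.636,.185,.091)),'near home',proj(s,(.596,.185,.091)))
```

```text
foot [276, 245] ret home [277, 247] near home [292, 247]
```

View pics/p4.png

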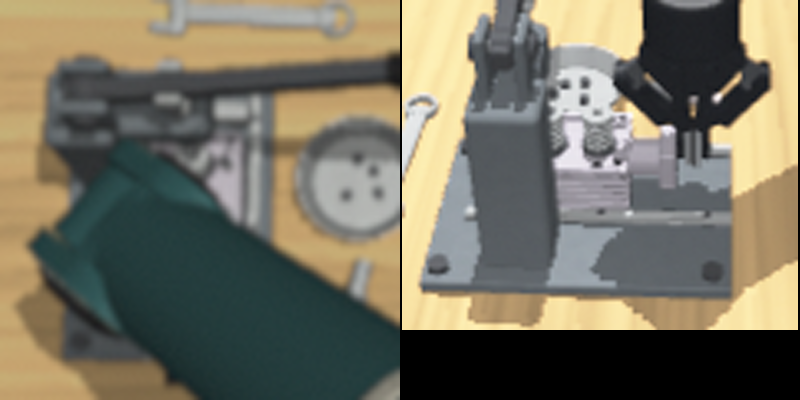

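The near retainer is at side pixel (299,250) against about (292,247) expected at home. That leaves roughly 15–20 mm to go.

Call:
move_arm --increments '[{"x":4,"y":0,"z":0,"turn":0,"hand":0},{"x":4,"y":0,"z":0,"turn":0,"hand":0},{"x":3,"y":0,"z":0,"turn":0,"hand":0},{"x":2,"y":0,"z":0,"turn":0,"hand":0},{"x":1,"y":0,"z":0,"turn":0,"hand":0},{"x":0,"y":0,"z":0,"turn":0,"hand":0},{"x":0,"y":0,"z":0,"turn":0,"hand":0},{"x":0,"y":0,"z":0,"turn":0,"hand":0},{"x":0,"y":0,"z":0,"turn":0,"hand":0},{"x":0,"y":0,"z":0,"turn":0,"hand":0}]'

```text
clock: 5.45
tcp_pos: [0.5171, 0.1847, 0.0509]
tcp_rot: [0.71, 0.705, -0.003, -0.001]
ft_force: [-8.0, -0.2, 6.9]
grip_width: 0.0003
```

Call:
move_arm --increments '[{"x":1,"y":0,"z":0,"turn":0,"hand":0},{"x":0,"y":0,"z":0,"turn":0,"hand":0},{"x":1,"y":0,"z":0,"turn":0,"hand":0},{"x":0,"y":0,"z":0,"turn":0,"hand":0},{"x":1,"y":0,"z":0,"turn":0,"hand":0},{"x":0,"y":0,"z":0,"turn":0,"hand":0},{"x":0,"y":0,"z":0,"turn":0,"hand":0},{"x":0,"y":0,"z":0,"turn":0,"hand":0},{"x":0,"y":0,"z":0,"turn":0,"hand":0},{"x":0,"y":0,"z":0,"turn":0,"hand":0}]'

```text
clock: 6.28
tcp_pos: [0.5195, 0.1848, 0.0509]
tcp_rot: [0.71, 0.705, -0.003, -0.002]
ft_force: [-10.5, -0.1, 7.7]
grip_width: 0.0001
```

Call:
move_arm --increments '[{"x":1,"y":0,"z":0,"turn":0,"hand":0},{"x":0,"y":0,"z":0,"turn":0,"hand":0},{"x":1,"y":0,"z":0,"turn":0,"hand":0},{"x":0,"y":0,"z":0,"turn":0,"hand":0},{"x":1,"y":0,"z":0,"turn":0,"hand":0},{"x":0,"y":0,"z":0,"turn":0,"hand":0},{"x":0,"y":0,"z":0,"turn":0,"hand":0},{"x":0,"y":0,"z":0,"turn":0,"hand":0},{"x":0,"y":0,"z":0,"turn":0,"hand":0},{"x":0,"y":0,"z":0,"turn":0,"hand":0}]'

```text
clock: 7.12
tcp_pos: [0.5196, 0.1848, 0.0509]
tcp_rot: [0.709, 0.705, -0.006, -0.003]
ft_force: [-19.5, -1.3, 15.2]
grip_width: -0.0001
```

The motion stopped at x=0.5196 while the force doubled, so the head is against the stop. Next I'll back off, rise and look.

Call:
move_arm --increments '[{"x":-10,"y":0,"z":0,"turn":0,"hand":0},{"x":-30,"y":0,"z":0,"turn":0,"hand":0},{"x":-30,"y":0,"z":0,"turn":0,"hand":0},{"x":-20,"y":0,"z":20,"turn":0,"hand":0},{"x":0,"y":0,"z":40,"turn":0,"hand":0},{"x":0,"y":0,"z":40,"turn":0,"hand":0},{"x":0,"y":-20,"z":36,"turn":0,"hand":0},{"x":0,"y":-20,"z":36,"turn":0,"hand":0},{"x":0,"y":-20,"z":36,"turn":0,"hand":0},{"x":0,"y":-20,"z":36,"turn":0,"hand":0}]'

```text
clock: 7.95
tcp_pos: [0.4359, 0.1037, 0.2971]
tcp_rot: [0.71, 0.705, 0.0, 0.0]
ft_force: [0.1, -1.2, -0.4]
grip_width: 0.0
```

Run:
```python
from h import *
f=grab('top'); s=grab('side')
a=cv2.resize(f['frame'][145:245,225:325],None,fx=4,fy=4,interpolation=cv2.INTER_CUBIC); b=cv2.resize(s['frame'][215:315,240:360],None,fx=3.3,fy=3.3,interpolation=cv2.INTER_CUBIC)
c=np.zeros((400,800,3),np.uint8); c[:,:400]=a; c[:330,402:798]=b[:,:396]
cv2.imwrite('pics/p5.png',c)
for x in (.533,.540,.547):print('flange',x,[proj(f,(x,.185+d,.062)) for d in (.02,-.02)],proj(s,(x,.205,.062)))
```

```text
flange 0.533 [[267, 213], [280, 213]] [315, 261]
flange 0.54 [[267, 211], [280, 211]] [313, 261]
flange 0.547 [[267, 209], [280, 209]] [310, 261]
```

View pics/p5.png

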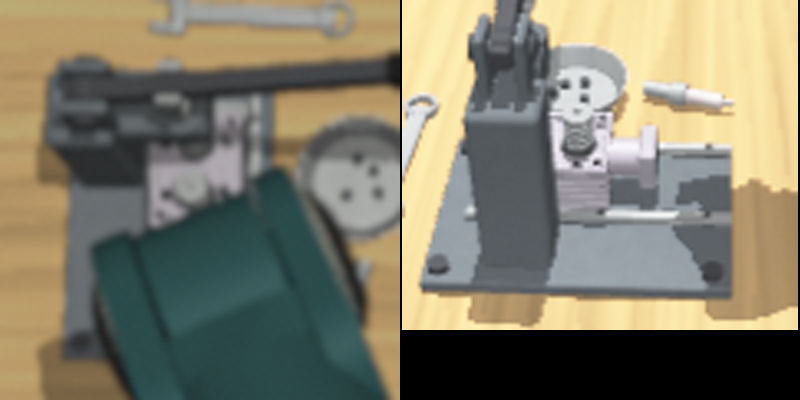

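Run:
```python
from h import *
f=grab('top'); s=grab('side')
def pj(f,P):
    c=R.from_quat(f['rotation']).as_matrix().T@(np.array(P)-np.array(f['position'])); return np.round([f['fx']*c[0]/c[2]+f['cx'],f['fy']*c[1]/c[2]+f['cy']],1)
for x in (.561,.566,.571): print('near block edge top L',x,pj(f,(x,.22,.056)),'side',pj(s,(x,.22,.056)))
print('near ret centre', [(x,pj(s,(x,.185,.093)),pj(f,(x,.185,.093))) for x in (.591,.596)])
for sx in (268,272): print('top col',sx,f['frame'][195:210,sx-6].tolist()[::1])
g=cv2.cvtColor(s['frame'],cv2.COLOR_BGR2GRAY)
for r in (258,262,266,270): print(r,g[r,296:326].tolist())
```

```text
near block edge top L 0.561 [262.8 204.4] side [304.3 266.2]
near block edge top L 0.566 [262.8 202.8] side [302.4 266.2]
near block edge top L 0.571 [262.9 201.2] side [300.5 266.2]
near ret centre [(0.591, array([293.4, 246.4]), array([272.9, 192.4])), (0.596, array([291.6, 246.4]), array([272.9, 190.7]))]
top col 268 [[121, 118, 120], [123, 119, 122], [124, 121, 123], [123, 119, 122], [123, 119, 122], [112, 109, 111], [86, 84, 81], [62, 61, 49], [56, 57, 32], [60, 59, 35], [63, 62, 36], [64, 66, 38], [66, 65, 38], [67, 67, 39], [66, 66, 38]]
top col 272 [[147, 141, 147], [168, 161, 167], [162, 155, 161], [137, 132, 136], [107, 104, 104], [78, 76, 70], [60, 59, 42], [57, 57, 33], [62, 61, 35], [65, 65, 38], [67, 67, 39], [68, 68, 39], [70, 70, 41], [70, 70, 40], [72, 72, 41]]
258 [151, 115, 112, 192, 227, 223, 228, 222, 242, 243, 242, 242, 242, 242, 242, 235, 210, 232, 233, 231, 204, 161, 239, 234, 224, 224, 224, 228, 227, 228]
262 [163, 222, 231, 231, 230, 224, 209, 211, 211, 211, 211, 213, 213, 213, 207, 194, 210, 220, 222, 219, 178, 88, 150, 152, 155, 143, 111, 112, 113, 111]
266 [204, 204, 208, 210, 208, 202, 123, 133, 133, 134, 134, 133, 134, 133, 133, 135, 135, 136, 136, 136, 121, 104, 155, 154, 154, 154, 155, 156, 156, 155]
270 [156, 156, 157, 157, 157, 151, 122, 94, 99, 97, 97, 96, 96, 97, 97, 106, 128, 137, 136, 134, 132, 142, 157, 157, 156, 157, 156, 145, 112, 111]
```

Run:
```python
from h import *
s=grab('side'); f=grab('top')
g=cv2.cvtColor(s['frame'],cv2.COLOR_BGR2GRAY).astype(int)
for r in (280,290,296,300): print(r,s['frame'][r,334:346].tolist())
# block near edge & flange near edge & rail/plate along rows -> world x (camera x-axis ~ -world x)
for n,u,v,z in (('block',301.7,266,.056),('flange',317,262,.055),('plate',339.7,300,.012),('plate',339.7,285,.012)):
    print(n,onz(s,u,v,z))
h=f['frame'].astype(int)
print('top plate edge col 243-250', h[228:240,247].tolist())
print('top bottom rightside col 290', h[145:170,284].tolist())
```

```text
280 [[147, 146, 143], [146, 145, 143], [147, 146, 143], [147, 144, 143], [147, 145, 143], [137, 143, 148], [106, 140, 164], [107, 148, 179], [105, 148, 178], [108, 149, 181], [107, 150, 181], [108, 151, 182]]
290 [[103, 98, 93], [103, 98, 93], [104, 99, 94], [102, 98, 92], [101, 96, 91], [96, 102, 107], [96, 130, 154], [105, 148, 177], [105, 147, 177], [107, 150, 181], [109, 151, 183], [109, 153, 185]]
296 [[70, 68, 67], [71, 68, 67], [76, 72, 70], [92, 88, 84], [102, 97, 92], [97, 102, 108], [96, 130, 154], [104, 147, 177], [105, 147, 176], [107, 150, 180], [109, 153, 184], [110, 155, 186]]
300 [[82, 77, 75], [86, 83, 79], [100, 96, 91], [103, 99, 94], [101, 97, 92], [93, 101, 106], [96, 130, 154], [105, 147, 177], [105, 147, 177], [107, 150, 180], [110, 154, 185], [111, 155, 187]]
block [0.56798226 0.21924174 0.056     ]
flange [0.52882701 0.2019725  0.055     ]
plate [0.46900474 0.29162117 0.012     ]
plate [0.46865214 0.24099817 0.012     ]
top plate edge col 243-250 [[71, 70, 67], [64, 63, 61], [61, 59, 56], [64, 63, 60], [70, 68, 65], [73, 72, 68], [72, 77, 82], [70, 91, 107], [71, 102, 122], [71, 103, 126], [73, 106, 128], [73, 107, 130]]
top bottom rightside col 290 [[118, 150, 172], [146, 158, 165], [162, 165, 164], [164, 165, 162], [155, 157, 154], [134, 142, 148], [112, 143, 166], [106, 153, 183], [108, 160, 188], [111, 163, 187], [110, 162, 187], [107, 157, 186], [106, 155, 187], [105, 156, 188], [107, 158, 188], [104, 153, 180], [93, 129, 150], [80, 95, 106], [73, 73, 75], [72, 70, 68], [71, 69, 67], [64, 62, 61], [50, 49, 48], [62, 60, 58], [100, 99, 95]]
```

The measured block near edge (0.568) sits 99 mm from the plate edge (0.469) against 100 mm expected, and together with the force rise that puts the head home. The lever is still up. Now I'll go to the grip.

Call:
move_arm --increments '[{"x":0,"y":0,"z":40,"turn":0,"hand":75},{"x":28,"y":-17,"z":5,"turn":0,"hand":75},{"x":28,"y":-17,"z":0,"turn":0,"hand":75},{"x":28,"y":-17,"z":0,"turn":0,"hand":75},{"x":28,"y":-17,"z":0,"turn":0,"hand":75},{"x":28,"y":-17,"z":0,"turn":0,"hand":75},{"x":28,"y":-17,"z":0,"turn":0,"hand":75},{"x":28,"y":-17,"z":0,"turn":0,"hand":75},{"x":2,"y":-2,"z":0,"turn":0,"hand":75},{"x":0,"y":0,"z":0,"turn":0,"hand":75}]'

```text
clock: 9.08
tcp_pos: [0.6346, -0.0167, 0.3366]
tcp_rot: [0.71, 0.704, -0.001, -0.002]
ft_force: [-0.5, 0.9, -0.4]
grip_width: 0.0639
```

Run:
```python
from h import *
f=grab('top'); s=grab('side')
a=cv2.resize(f['frame'][120:220,290:390],None,fx=4,fy=4,interpolation=cv2.INTER_CUBIC); b=cv2.resize(s['frame'][80:200,230:330],None,fx=4,fy=4,interpolation=cv2.INTER_CUBIC)
c=np.zeros((480,800,3),np.uint8); c[:400,:400]=a; c[:480,400:800]=b
cv2.imwrite('pics/p6.png',c)
```

```text
(no output)
```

View pics/p6.png

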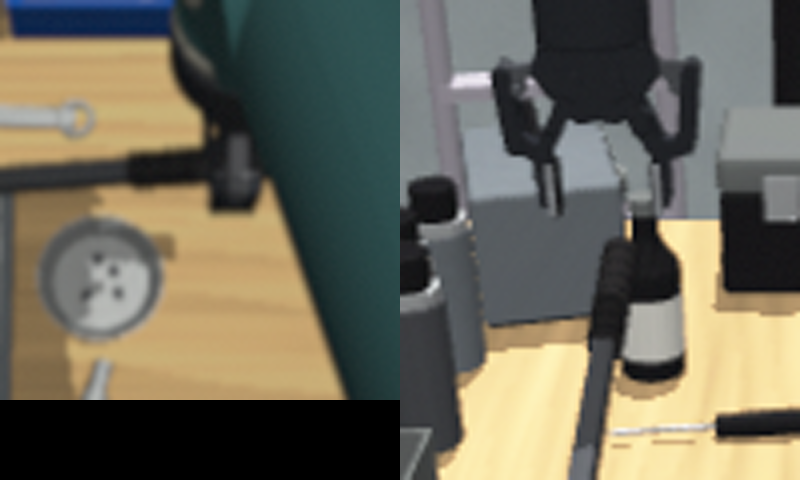

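The open jaws straddle the grip (side crop: jaw middle at column 606, grip at 612). Next I'll descend and pinch.

Call:
move_arm --increments '[{"x":0,"y":0,"z":-20,"turn":0,"hand":75},{"x":0,"y":0,"z":-20,"turn":0,"hand":75},{"x":0,"y":0,"z":-20,"turn":0,"hand":75},{"x":0,"y":0,"z":-17,"turn":0,"hand":75},{"x":0,"y":0,"z":0,"turn":0,"hand":75},{"x":0,"y":0,"z":0,"turn":0,"hand":75},{"x":0,"y":0,"z":0,"turn":0,"hand":75},{"x":0,"y":0,"z":0,"turn":0,"hand":75},{"x":0,"y":0,"z":0,"turn":0,"hand":75},{"x":0,"y":0,"z":0,"turn":0,"hand":75}]'

```text
clock: 10.02
tcp_pos: [0.6345, -0.0163, 0.2643]
tcp_rot: [0.71, 0.704, 0.0, 0.001]
ft_force: [0.2, -0.3, 0.2]
grip_width: 0.0639
```

Call:
move_arm --increments '[{"x":0,"y":0,"z":0,"turn":0,"hand":0},{"x":0,"y":0,"z":0,"turn":0,"hand":0},{"x":0,"y":0,"z":0,"turn":0,"hand":0},{"x":0,"y":0,"z":0,"turn":0,"hand":0},{"x":0,"y":0,"z":0,"turn":0,"hand":0},{"x":0,"y":0,"z":0,"turn":0,"hand":0},{"x":0,"y":0,"z":0,"turn":0,"hand":0},{"x":0,"y":0,"z":0,"turn":0,"hand":0},{"x":0,"y":0,"z":0,"turn":0,"hand":0},{"x":0,"y":0,"z":0,"turn":0,"hand":0}]' --force 70

```text
clock: 10.85
tcp_pos: [0.6351, -0.0165, 0.2637]
tcp_rot: [0.71, 0.704, 0.001, 0.001]
ft_force: [4.1, -0.0, 1.7]
grip_width: 0.0242
```

Call:
move_arm --increments '[{"x":0,"y":-0.8,"z":-3,"turn":0,"hand":0},{"x":0,"y":-0.7,"z":-3,"turn":0,"hand":0},{"x":0,"y":-0.7,"z":-3,"turn":0,"hand":0},{"x":0,"y":-0.7,"z":-3,"turn":0,"hand":0},{"x":0,"y":-0.6,"z":-3,"turn":0,"hand":0},{"x":0,"y":-0.6,"z":-3,"turn":0,"hand":0},{"x":0,"y":-0.5,"z":-3,"turn":0,"hand":0},{"x":0,"y":-0.5,"z":-3,"turn":0,"hand":0},{"x":0,"y":-0.5,"z":-3,"turn":0,"hand":0},{"x":0,"y":-0.5,"z":-3,"turn":0,"hand":0}]'

```text
clock: 11.68
tcp_pos: [0.635, -0.0233, 0.2336]
tcp_rot: [0.711, 0.704, 0.001, 0.001]
ft_force: [4.6, -5.1, 3.6]
grip_width: 0.0241
```

Call:
move_arm --increments '[{"x":0,"y":-0.4,"z":-3,"turn":0,"hand":0},{"x":0,"y":-0.4,"z":-3,"turn":0,"hand":0},{"x":0,"y":-0.4,"z":-3,"turn":0,"hand":0},{"x":0,"y":-0.3,"z":-3,"turn":0,"hand":0},{"x":0,"y":-0.3,"z":-3,"turn":0,"hand":0},{"x":0,"y":-0.2,"z":-3,"turn":0,"hand":0},{"x":0,"y":-0.2,"z":-3,"turn":0,"hand":0},{"x":0,"y":-0.1,"z":-3,"turn":0,"hand":0},{"x":0,"y":0,"z":0,"turn":0,"hand":0},{"x":0,"y":0,"z":0,"turn":0,"hand":0}]'

```text
clock: 12.52
tcp_pos: [0.635, -0.0269, 0.2109]
tcp_rot: [0.711, 0.703, -0.0, 0.002]
ft_force: [2.4, -4.5, 11.0]
grip_width: 0.0237
```

Run:
```python
from h import *
f=grab('top'); s=grab('side')
b=cv2.resize(s['frame'][130:280,225:345],None,fx=4,fy=4,interpolation=cv2.INTER_CUBIC)
cv2.imwrite('pics/p7.png',b); cv2.imwrite('pics/s7.png',s['frame'])
for e in (0,.05,.1): print(e,[proj(s,(.636,.245-r*np.cos(e),.2+r*np.sin(e)+.011)) for r in (.1,.2,.214)])
```

```text
0 [[275, 200], [280, 181], [281, 178]]
0.05 [[275, 199], [280, 178], [280, 175]]
0.1 [[275, 197], [280, 175], [280, 172]]
```

View pics/p7.png

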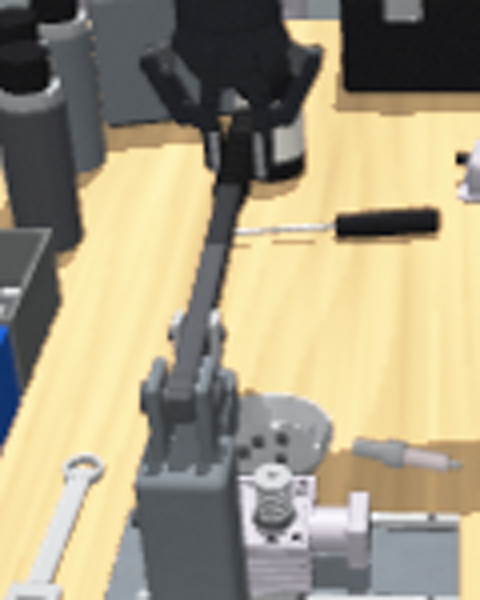

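Side crop: the grip's near end is at image (284,175), which matches an elevation of about 0.05 rad. TCP drop and push force (11 N) agree with that, so about 14.5 mm remains.

Call:
move_arm --increments '[{"x":0,"y":0,"z":-2,"turn":0,"hand":0},{"x":0,"y":0,"z":-2,"turn":0,"hand":0},{"x":0,"y":0,"z":-2,"turn":0,"hand":0},{"x":0,"y":0,"z":-2,"turn":0,"hand":0},{"x":0,"y":0,"z":-2,"turn":0,"hand":0},{"x":0,"y":0,"z":-2,"turn":0,"hand":0},{"x":0,"y":0,"z":-1,"turn":0,"hand":0},{"x":0,"y":0,"z":0,"turn":0,"hand":0},{"x":0,"y":0,"z":0,"turn":0,"hand":0},{"x":0,"y":0,"z":0,"turn":0,"hand":0}]'

```text
clock: 13.45
tcp_pos: [0.635, -0.0276, 0.1984]
tcp_rot: [0.711, 0.703, -0.001, 0.002]
ft_force: [1.6, -5.8, 13.1]
grip_width: 0.0241
```

Run:
```python
from h import *
s=grab('side')
b=cv2.resize(s['frame'][145:230,250:320],None,fx=7,fy=7,interpolation=cv2.INTER_CUBIC)
cv2.imwrite('pics/p8.png',b)
for e in (-.05,0,.05): print(e,[proj(s,(.636,.245-r*np.cos(e),.2+r*np.sin(e)+.013)) for r in (.1,.2,.214)])
st=bot.read_state(); print(st['tcp_pos'],st['ft_force'])
```

```text
-0.05 [[275, 201], [280, 183], [281, 181]]
0 [[275, 200], [280, 180], [281, 178]]
0.05 [[275, 198], [280, 177], [280, 175]]
[ 0.6350244  -0.02762354  0.19837744] [ 1.09959849 -6.1918698  13.01131116]
```

View pics/p8.png

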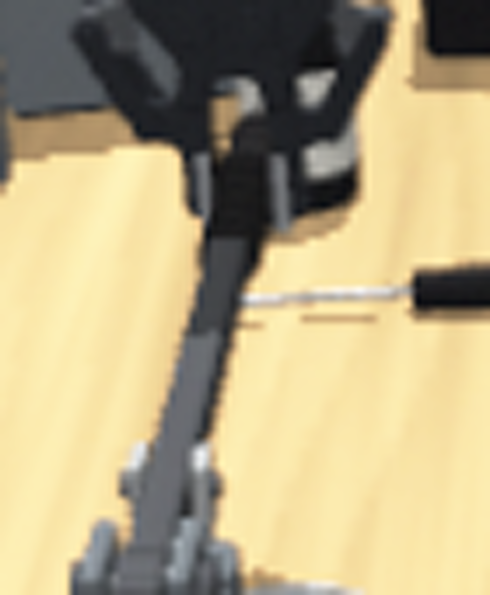

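The picture puts the grip edge at row ≈178.5, where level predicts 178. TCP drop is 65.3 of 67.6 mm and the push is 13 N. One last 2 mm trim, then a hold.

Call:
move_arm --increments '[{"x":0,"y":0,"z":-1,"turn":0,"hand":0},{"x":0,"y":0,"z":-1,"turn":0,"hand":0},{"x":0,"y":0,"z":0,"turn":0,"hand":0},{"x":0,"y":0,"z":0,"turn":0,"hand":0},{"x":0,"y":0,"z":0,"turn":0,"hand":0},{"x":0,"y":0,"z":0,"turn":0,"hand":0},{"x":0,"y":0,"z":0,"turn":0,"hand":0},{"x":0,"y":0,"z":0,"turn":0,"hand":0},{"x":0,"y":0,"z":0,"turn":0,"hand":0},{"x":0,"y":0,"z":0,"turn":0,"hand":0}]'

```text
clock: 14.33
tcp_pos: [0.6351, -0.0278, 0.1964]
tcp_rot: [0.711, 0.703, -0.001, 0.002]
ft_force: [0.8, -5.8, 12.8]
grip_width: 0.0238
```

Run:
```python
from h import *
st=bot.read_state(); print(st['tcp_pos'],st['ft_force'],st['grip_width'])
z=st['tcp_pos'][2]
if abs(z-.1961)<.0025: print(bot.hand_in())
```

```text
[ 0.63506503 -0.02780768  0.19640049] [ 0.82826598 -5.8433823  12.77415078] 0.02384856770381855
the job is handed in; nothing more can be done
None
```

The head is home against the end stop, and I handed the job in at about 14 s with the arm still pinching the rubber grip and the lever level.

- **Head:** I pushed the silver head by its inlet flange with the fingers shut. It stopped moving while the push rose from about 9 N to 19.5 N. Afterwards the side view put the block's near edge 99 mm from the plate edge, against 100 mm expected. The blue look-alike was not touched, and the lever stayed up throughout.
- **Lever:** I pinched the grip at 70 N and drew it down along its arc. It came down 67.3 mm, against 67.6 mm for level, with an upward push of about 13 N, as expected at level. Just before the last 2 mm trim, the side view showed the lever level to within about 0.02 rad.
- **Less certain:**
  - The first side-view estimate put the block 3–4 mm short of home. It agreed once measured against the plate in the same view, so I put the gap down to camera calibration.
  - About 6 N of sideways pull along the lever remained in the grip.
  - I did not see the spring squeeze itself; I inferred it from the lever angle and the push.

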